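Rack the shoe-cream jars and lock the slide fence

TASK

Put the shoe-cream jars away in the rack: lift the fence's knob out, slide the fence all the way out and drop the knob into the last notch, then stand every jar upright on the rack's shelf in one row starting at the end stop. Finally lift the knob again, slide the fence back up against the row and drop the knob fully into the notch made for that number of jars, so that the row is held without a gap for another jar. Leave the other things on the bench where they are.

Things in the scene. Friction and masses are not known exactly. Their poses are not given: they have to be found in the camera images.
- rack: Fixed wooden rack, 140 mm deep (its x), 395 mm long (its y), z up; origin on the bench under the row's centre line. Shelf floor 15 mm above the bench, between low rails (inner faces at x = -28 and 28 mm, tops at 22 mm). At the -y end the end stop, a wall 60 mm high, inner face at y = -175 mm. A notched steel bar, teeth 44 mm high, at x = 69 to 81 mm carries the sliding fence.
- row_start (a point): Point on the shelf floor (15 mm above the bench), on the row's centre line, at the end stop's inner face; the row begins here and runs along +y. Axes as the rack's.
- fence (a joint): Fence along the rack's +y: clear length in m from end stop to fence (0 to 0.345). Aluminium plate 8 mm thick, 24 to 58 mm above the bench, on a saddle 28 mm long, 60 mm high. Runs easily (1 N) with the knob lifted and can push jars along. Starts in a long parking slot (0 to 0.124); notches 14 mm wide at 0.196 (for 4 jars), 0.244 (5), 0.292 (6) and 0.340 (last, fully open).
- knob (a joint): Lift in m of the fence's locking knob: 0 with its pin (9 mm thick) fully down in a notch or the slot, 0.022 at its upper stop. Over 0.014 the pin clears the teeth and the fence can slide. A light spring (1 to 2 N) and its weight bring it down; left on top of a tooth it stays at about 0.013.
- knob_grip (a point): Centre of the knob's grip: black upright cylinder, 24 mm across, 36 mm high (16 mm above, 20 mm below this point), over the notched bar at rack x = 75 mm, y = -171 mm + fence joint; 90 mm above the bench when down; rises and travels with the knob. Axes as the rack's.
- jar1_mid (a point): Shoe-cream jar (one of six alike, four to six are there, the others absent), white with an aluminium lid, upright cylinder 46 mm across and 46 mm high, about 0.12 kg; point at its centre, 23 mm above its foot, z up through the lid.
- jar2_mid (a point): Shoe-cream jar (one of six alike, four to six are there, the others absent), white with an aluminium lid, upright cylinder 46 mm across and 46 mm high, about 0.12 kg; point at its centre, 23 mm above its foot, z up through the lid.
- jar3_mid (a point): Shoe-cream jar (one of six alike, four to six are there, the others absent), white with an aluminium lid, upright cylinder 46 mm across and 46 mm high, about 0.12 kg; point at its centre, 23 mm above its foot, z up through the lid.
- jar4_mid (a point): Shoe-cream jar (one of six alike, four to six are there, the others absent), white with an aluminium lid, upright cylinder 46 mm across and 46 mm high, about 0.12 kg; point at its centre, 23 mm above its foot, z up through the lid.
- jar5_mid (a point): Shoe-cream jar (one of six alike, four to six are there, the others absent), white with an aluminium lid, upright cylinder 46 mm across and 46 mm high, about 0.12 kg; point at its centre, 23 mm above its foot, z up through the lid.
- jar6_mid (a point): Shoe-cream jar (one of six alike, four to six are there, the others absent), white with an aluminium lid, upright cylinder 46 mm across and 46 mm high, about 0.12 kg; point at its centre, 23 mm above its foot, z up through the lid.
- place1 (a point): Point on the rack: nominal centre of the first jar of a row, counted from the end stop (25 mm from it, then every 48 mm), at jar mid-height, 38 mm above the bench. Any jar may take any place.
- place2 (a point): Point on the rack: nominal centre of the second jar of a row, counted from the end stop (25 mm from it, then every 48 mm), at jar mid-height, 38 mm above the bench. Any jar may take any place.
- place3 (a point): Point on the rack: nominal centre of the third jar of a row, counted from the end stop (25 mm from it, then every 48 mm), at jar mid-height, 38 mm above the bench. Any jar may take any place.
- place4 (a point): Point on the rack: nominal centre of the fourth jar of a row, counted from the end stop (25 mm from it, then every 48 mm), at jar mid-height, 38 mm above the bench. Any jar may take any place.
- place5 (a point): Point on the rack: nominal centre of the fifth jar of a row, counted from the end stop (25 mm from it, then every 48 mm), at jar mid-height, 38 mm above the bench. Any jar may take any place.
- place6 (a point): Point on the rack: nominal centre of the sixth jar of a row, counted from the end stop (25 mm from it, then every 48 mm), at jar mid-height, 38 mm above the bench. Any jar may take any place.
- clog: Bystander, to be left alone: pink plastic clog, 250 x 90 x 75 mm, origin under its centre.
- shoehorn: Bystander, to be left alone: flat aluminium shoehorn, 215 x 38 mm and under 10 mm high.
- key_bowl: Bystander, to be left alone: blue ceramic key bowl, 110 mm across, 45 mm high, origin under its centre.
- paperweight: Bystander, to be left alone: green glass paperweight, a dome 68 mm across, 44 mm high, origin under its centre.
- brush: Bystander, to be left alone: wooden shoe brush, 150 x 50 x 40 mm, origin under its centre.
- spray: Bystander, to be left alone: white spray can, 52 mm across, 150 mm high, origin under its centre.
Mind the look-alikes: they are no part of the job. Leave any black or turquoise look-alike of the part that bears jar4_mid alone.

How it is judged:
On the way:
1. the fence is fully open, its knob down in the last notch (value of joint fence between 0.335 and 0.345 m and value of joint knob below 0.003 m), for 0.2 s.
At the end, for the whole second after the job is handed in: Every jar present stands upright (0.1 rad) on the shelf, one at each of the first places from the end stop, none empty (centre within 20 mm of the place), and the fence is in the notch for that number (within 5 mm), knob down (lift under 3 mm) ((((value of joint fence between 0.191 and 0.201 m and value of joint knob below 0.003 m) and distance between any of jar1_mid, jar2_mid, jar3_mid, jar4_mid, jar5_mid, jar6_mid and place1 below 0.02 m and distance between any of jar1_mid, jar2_mid, jar3_mid, jar4_mid, jar5_mid, jar6_mid and place2 below 0.02 m and distance between any of jar1_mid, jar2_mid, jar3_mid, jar4_mid, jar5_mid, jar6_mid and place3 below 0.02 m and distance between any of jar1_mid, jar2_mid, jar3_mid, jar4_mid, jar5_mid, jar6_mid and place4 below 0.02 m) or ((value of joint fence between 0.239 and 0.249 m and value of joint knob below 0.003 m) and distance between any of jar1_mid, jar2_mid, jar3_mid, jar4_mid, jar5_mid, jar6_mid and place1 below 0.02 m and distance between any of jar1_mid, jar2_mid, jar3_mid, jar4_mid, jar5_mid, jar6_mid and place2 below 0.02 m and distance between any of jar1_mid, jar2_mid, jar3_mid, jar4_mid, jar5_mid, jar6_mid and place3 below 0.02 m and distance between any of jar1_mid, jar2_mid, jar3_mid, jar4_mid, jar5_mid, jar6_mid and place4 below 0.02 m and distance between any of jar1_mid, jar2_mid, jar3_mid, jar4_mid, jar5_mid, jar6_mid and place5 below 0.02 m) or ((value of joint fence between 0.287 and 0.297 m and value of joint knob below 0.003 m) and distance between any of jar1_mid, jar2_mid, jar3_mid, jar4_mid, jar5_mid, jar6_mid and place1 below 0.02 m and distance between any of jar1_mid, jar2_mid, jar3_mid, jar4_mid, jar5_mid, jar6_mid and place2 below 0.02 m and distance between any of jar1_mid, jar2_mid, jar3_mid, jar4_mid, jar5_mid, jar6_mid and place3 below 0.02 m and distance between any of jar1_mid, jar2_mid, jar3_mid, jar4_mid, jar5_mid, jar6_mid and place4 below 0.02 m and distance between any of jar1_mid, jar2_mid, jar3_mid, jar4_mid, jar5_mid, jar6_mid and place5 below 0.02 m and distance between any of jar1_mid, jar2_mid, jar3_mid, jar4_mid, jar5_mid, jar6_mid and place6 below 0.02 m)) and (distance between jar1_mid and place1 below 0.02 m or distance between jar1_mid and place2 below 0.02 m or distance between jar1_mid and place3 below 0.02 m or distance between jar1_mid and place4 below 0.02 m or distance between jar1_mid and place5 below 0.02 m or distance between jar1_mid and place6 below 0.02 m) and angle between each of jar1_mid, jar2_mid, jar3_mid, jar4_mid, jar5_mid, jar6_mid's own z axis and vertical below 0.1 rad and (distance between jar2_mid and place1 below 0.02 m or distance between jar2_mid and place2 below 0.02 m or distance between jar2_mid and place3 below 0.02 m or distance between jar2_mid and place4 below 0.02 m or distance between jar2_mid and place5 below 0.02 m or distance between jar2_mid and place6 below 0.02 m) and (distance between jar3_mid and place1 below 0.02 m or distance between jar3_mid and place2 below 0.02 m or distance between jar3_mid and place3 below 0.02 m or distance between jar3_mid and place4 below 0.02 m or distance between jar3_mid and place5 below 0.02 m or distance between jar3_mid and place6 below 0.02 m) and (distance between jar4_mid and place1 below 0.02 m or distance between jar4_mid and place2 below 0.02 m or distance between jar4_mid and place3 below 0.02 m or distance between jar4_mid and place4 below 0.02 m or distance between jar4_mid and place5 below 0.02 m or distance between jar4_mid and place6 below 0.02 m) and (distance between jar5_mid and place1 below 0.02 m or distance between jar5_mid and place2 below 0.02 m or distance between jar5_mid and place3 below 0.02 m or distance between jar5_mid and place4 below 0.02 m or distance between jar5_mid and place5 below 0.02 m or distance between jar5_mid and place6 below 0.02 m) and (distance between jar6_mid and place1 below 0.02 m or distance between jar6_mid and place2 below 0.02 m or distance between jar6_mid and place3 below 0.02 m or distance between jar6_mid and place4 below 0.02 m or distance between jar6_mid and place5 below 0.02 m or distance between jar6_mid and place6 below 0.02 m)); the robot touches nothing.
It fails at once if a bystander (clog, shoehorn, key bowl, paperweight, brush or spray can) is moved more than 40 mm (distance of any of clog, shoehorn, key_bowl, paperweight, brush, spray from where it was at the start of the episode above 0.04 m).
Of jar1, jar2, jar3, jar4, jar5, jar6 only 4 to 6 are there at a start; the rules pass over those that are not, and their reading is None.
At some moment in a run one of jar1, jar2, jar3, jar4, jar5, jar6 may be knocked a few centimetres aside while the robot is not near it.
It also fails if it takes over 200 s, if anything falls off the work surface, if the arm or the gripper's body presses on something with over 40 N, if the wrist force passes 120 N, or if a joint passes its speed limit or range.

ROBOT

A 7-joint arm with a two-finger parallel gripper is mounted at the origin on the work surface. World frame = base frame: x ahead of the robot, y to its left, z up, the work surface at z = 0. Lengths are in m, angles in rad, forces in N, time in s.
With the tool pointing down it reaches from about 0.375 to 0.925 m from the base axis. Payload 3.1 kg.
Tool frame: the origin (TCP) lies between the finger pads; the fingertips stand 19 mm ahead of it and the grasp point (between the pads) is the TCP; z points along the fingers, y is the line along which they close (so a half turn about z gives the same grasp; the last joint's range is limited). The gripper opens to 85 mm and grips with 20 to 120 N. Pads are 22 mm wide; open, the fingers measure 114 mm over their backs; the gripper's body (76 mm by 85 mm) begins 54 mm behind the grasp point. The pads swing forward as they close: fully open they stand 13 mm farther back than shut.
Start: joints at [-1.407, 0.383, 0.044, 1.598, -0.018, 1.161, -0.05], TCP at [0.168, 0.628, 0.25] pointing down, gripper open.
Joint ranges: [-2.61, 2.61], [-0.41, 2.15], [-1.48, 1.57], [0, 2.5], [-1.57, 4.71], [0.05, 1.97], [-2.85, 2.85]. Speed limits (rad/s): [2.79, 2.79, 3.14, 3.14, 3.14, 3.14, 3.14].

INTERFACE

Orientations are given as a unit quaternion [x, y, z, w].
In Python, from bench import move_ptp, movel, move_j, move_gripper, pause, inverse_kinematics, read_camera, camera_params, MotionError, sign_off, look_for, tip_of, read_time_s, read_qpos, read_joint_vel, read_effort, read_eef_pos, read_tcp_rot, read_ft_force, read_ft_torque, read_finger_gap, read_grasp_force gives the robot as it stands. Calls block until the motion is done:
- move_ptp(position, orientation): joint-space move of the TCP to a pose.
- movel(position, orientation=None, speed=0.15): straight line of the TCP; orientation=None keeps the orientation; speed is the mean speed in m/s.
- move_j(angles): joint-space move.
- move_gripper(opening, effort=None): finger opening in m; effort is the grip in N (None keeps the last); returns when the fingers have stopped.
- pause(seconds).
- inverse_kinematics(position, orientation): joint angles nearest the present ones, or None.
- read_camera(name): name is "scene" or "top" or "wrist"; returns the picture (384x512x3 uint8, red, green, blue); there is no depth.
- camera_params(name): a dict with "K" (3x3 intrinsics, pixels), "camera_from_world" (4x4, takes a point from world to camera coordinates). Camera axes: x right, y down, z forward; pixel columns grow to the right and rows downward; lengths in m; the calibration is good to about 2 mm. A picture is of the moment at which its call begins: read the wrist's pose just before it. camera_params takes no time and is no camera call; for the wrist camera it gives the pose at the moment of the call.
A pose or a line that the arm cannot do raises MotionError and nothing moves.
- sign_off(): hands the job in; it is judged then, once.
Trained networks look in the newest picture that a camera, given by its name, has taken for a name from the list of things; names that differ only in an ending like _2 or _b are one class to them, and where a whole thing is asked for, a point or a joint stands for the part that bears it (a point fixed in the world has none). Each returns a list of dicts, best first, with "confidence" (0 to 1); they miss things now and then, are a little off and sometimes report something else, mostly with a low value. They report only what shows in the picture. A call takes as long as a camera call. They do not tell look-alikes from the thing itself.
- look_for(camera, name): "at" ([column, row] in pixels, amid what is visible of it).
- tip_of(camera, name): "at" ([column, row] in pixels: a listed point, or the origin of a listed thing).
Readings, each from a call of its own:
- read_time_s(): time.
- read_qpos(): joint angles.
- read_joint_vel(): joint speeds.
- read_effort(): joint torques, N m.
- read_eef_pos(): TCP position.
- read_tcp_rot(): TCP orientation.
- read_ft_force(): force on the tool from outside, world axes, zero at the start.
- read_ft_torque(): the same for the moment, N m.
- read_finger_gap(): finger opening in m.
- read_grasp_force(): force on a finger pad.
Only numpy, scipy, OpenCV 4.12 (cv2) and the standard library are available. Lean on these libraries where they do the work, as an engineer would, in place of code of your own. Each camera call takes 0.05 s, during which the arm holds its last target. There are 200 camera calls.

## Working session

There is one attempt and no reset: what is moved stays moved. The work goes in short steps, each a Python script; the robot and the scene stay as the last script left them, time stands still between calls to the robot, and variables do not carry over. Pictures are saved under pics/ and viewed, at most 14 in all, crops included, and the job is handed in when it is done.

```bash
mkdir -p pics; cat > h.py <<'E'
from bench import *
import numpy as np, cv2
def save(n,im): cv2.imwrite('pics/'+n,cv2.cvtColor(im,cv2.COLOR_RGB2BGR))
def ray(cam,px,z):
    p=camera_params(cam);K=np.array(p['K']);T=np.array(p['camera_from_world']);R=T[:3,:3];t=T[:3,3]
    c=-R.T@t;d=R.T@np.linalg.solve(K,[px[0],px[1],1.]);s=(z-c[2])/d[2];return c+s*d
def proj(cam,X):
    p=camera_params(cam);K=np.array(p['K']);T=np.array(p['camera_from_world']);q=K@(T[:3,:3]@np.array(X)+T[:3,3]);return q[:2]/q[2]
E
python3 - <<'E'
from h import *
a=read_camera('top');b=read_camera('scene')
save('a.png',np.vstack([a,b])[:, :] if 0 else a);save('b.png',b)
print(read_tcp_rot(),read_eef_pos(),read_time_s())
H=dict(jar1_mid=.023,rack=0,row_start=.015,knob_grip=.09,place1=.038,place6=.038,brush=0,spray=0,paperweight=0,key_bowl=0,clog=0,shoehorn=0)
for c in('top','scene'):
  for n,z in H.items():
    print(c,n,[(round(d['confidence'],2),np.round(d['at']).tolist(),ray(c,d['at'],z)[:2].round(3).tolist()) for d in tip_of(c,n)[:8]])
E
```

```text
[ 1.30513390e-01  9.91445812e-01 -1.20296267e-03 -9.79065491e-05] [0.1680417  0.62705709 0.24900835] 0.1
top jar1_mid [(0.73, [228.0, 191.0], [0.516, 0.115]), (0.53, [310.0, 224.0], [0.421, -0.135])]
top rack [(0.61, [227.0, 191.0], [0.52, 0.121])]
top row_start [(0.57, [280.0, 183.0], [0.546, -0.042]), (0.43, [374.0, 212.0], [0.465, -0.332]), (0.38, [273.0, 183.0], [0.546, -0.022])]
top knob_grip [(0.51, [253.0, 158.0], [0.606, 0.044])]
top place1 [(0.95, [237.0, 186.0], [0.529, 0.09]), (0.91, [254.0, 184.0], [0.537, 0.037]), (0.74, [227.0, 191.0], [0.513, 0.118]), (0.71, [271.0, 183.0], [0.54, -0.014]), (0.67, [211.0, 192.0], [0.51, 0.166]), (0.55, [193.0, 190.0], [0.515, 0.22]), (0.35, [360.0, 126.0], [0.731, -0.288])]
top place6 [(0.95, [237.0, 186.0], [0.529, 0.09]), (0.91, [254.0, 184.0], [0.537, 0.037]), (0.74, [227.0, 191.0], [0.513, 0.118]), (0.71, [271.0, 183.0], [0.54, -0.014]), (0.67, [211.0, 192.0], [0.51, 0.166]), (0.55, [193.0, 190.0], [0.515, 0.22]), (0.35, [360.0, 126.0], [0.731, -0.288])]
top brush [(0.79, [400.0, 253.0], [0.341, -0.412])]
top spray [(0.64, [411.0, 
[... 727 characters left out ...]
ene place6 [(0.93, [250.0, 210.0], [0.532, 0.035]), (0.9, [256.0, 203.0], [0.513, 0.072]), (0.78, [289.0, 185.0], [0.494, 0.221]), (0.75, [238.0, 220.0], [0.551, -0.025]), (0.68, [268.0, 200.0], [0.521, 0.112]), (0.56, [278.0, 194.0], [0.514, 0.157])]
scene brush [(0.75, [84.0, 243.0], [0.349, -0.415])]
scene spray [(0.66, [105.0, 322.0], [0.648, -0.454]), (0.5, [248.0, 209.0], [0.483, 0.059])]
scene paperweight [(0.7, [84.0, 243.0], [0.346, -0.416]), (0.68, [214.0, 206.0], [0.406, -0.022])]
scene key_bowl [(0.96, [182.0, 313.0], [0.725, -0.302])]
scene clog [(0.79, [358.0, 170.0], [0.52, 0.554])]
scene shoehorn [(0.73, [274.0, 193.0], [0.461, 0.188]), (0.67, [353.0, 225.0], [0.735, 0.273])]
```

```bash
python3 - <<'E'
import cv2
for n in 'ab':
    a=cv2.imread(f'pics/{n}.png');cv2.imwrite(f'pics/{n}2.png',cv2.resize(a,(800,600),interpolation=3))
E
```

```text
(no output)
```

View pics/a2.png

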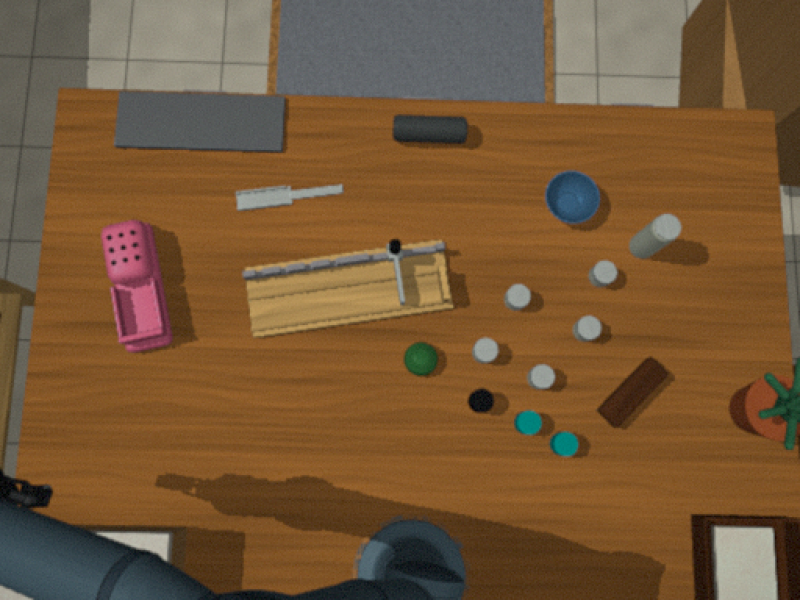

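View pics/b2.png

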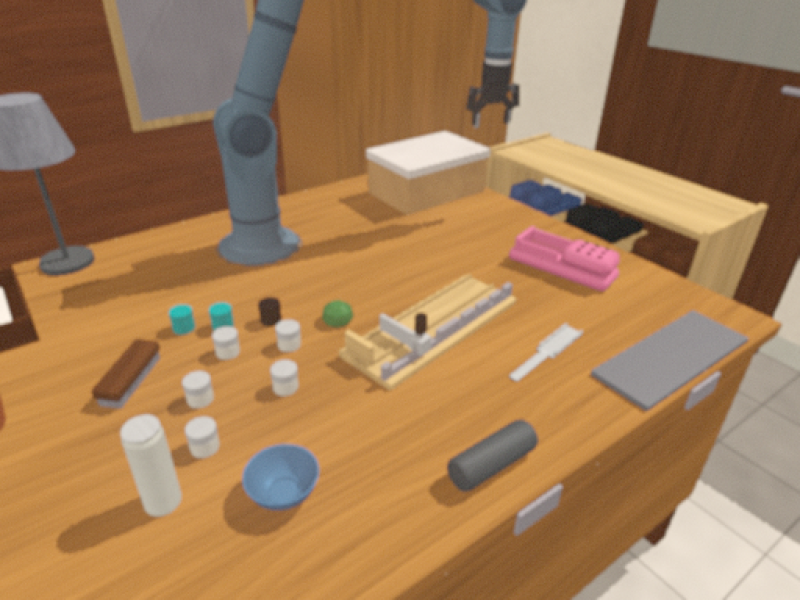

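The top picture (800 px wide) shows five white jars at (604,273), (518,297), (588,328), (486,350) and (542,377). The look-alikes are black (481,401) and turquoise (529,423), (565,444). The white spray can at (655,236) is also no jar. The rack runs from its end stop at (447,275) towards (250,300), and the knob is at (395,246). Next I'll take a closer wrist look from above the rack and the jars.

```bash
cat >> h.py <<'E'
def Q(a): return [float(np.cos(a/2)),float(np.sin(a/2)),0.,0.]
def ori(p,a):
    best=None
    for b in(a,a+np.pi):
        j=inverse_kinematics(list(p),Q(b))
        if j is not None and (best is None or abs(j[6])<best[0]): best=(abs(j[6]),Q(b))
    return best[1]
E
python3 - <<'E'
from h import *
for k,p in enumerate([(.52,.09,.36),(.47,-.2,.36)]):
    move_ptp(list(p),ori(p,.14))
    im=read_camera('wrist');save(f'w{k}.png',cv2.resize(im,(800,600)));np.save(f'w{k}.npy',camera_params('wrist')['camera_from_world'])
    for n,z in dict(knob_grip=.09,rack=0,row_start=.015,place1=.038,jar1_mid=.023,jar4_mid=.023).items():
        if k==1 and 'jar' not in n: continue
        print(n,[(round(d['confidence'],2),np.round(d['at']).tolist(),ray('wrist',d['at'],z)[:2].round(3).tolist()) for d in tip_of('wrist',n)[:9]])
print(read_time_s(),read_qpos())
E
```

```text
knob_grip [(0.7, [312.0, 147.0], [0.5, 0.159]), (0.68, [202.0, 220.0], [0.605, 0.045])]
rack [(0.56, [277.0, 144.0], [0.513, 0.127]), (0.54, [237.0, 152.0], [0.532, 0.073])]
row_start [(0.64, [153.0, 153.0], [0.547, -0.04])]
place1 [(0.87, [272.0, 148.0], [0.515, 0.117]), (0.83, [308.0, 147.0], [0.507, 0.164]), (0.71, [237.0, 152.0], [0.526, 0.074]), (0.65, [202.0, 151.0], [0.531, 0.029]), (0.62, [347.0, 152.0], [0.506, 0.214])]
jar1_mid [(0.85, [82.0, 42.0], [0.42, -0.134])]
jar4_mid [(0.17, [160.0, 154.0], [0.546, -0.028])]
jar1_mid [(0.88, [194.0, 179.0], [0.416, -0.13])]
jar4_mid [(0.98, [242.0, 272.0], [0.284, -0.215]), (0.89, [186.0, 238.0], [0.327, -0.128]), (0.66, [270.0, 223.0], [0.367, -0.242]), (0.66, [284.0, 300.0], [0.247, -0.284])]
6.3333 [-0.7834052   0.00259061  1.12944898  1.82374422 -0.00230449  1.31673616
 -1.08317052]
```

View pics/w0.png

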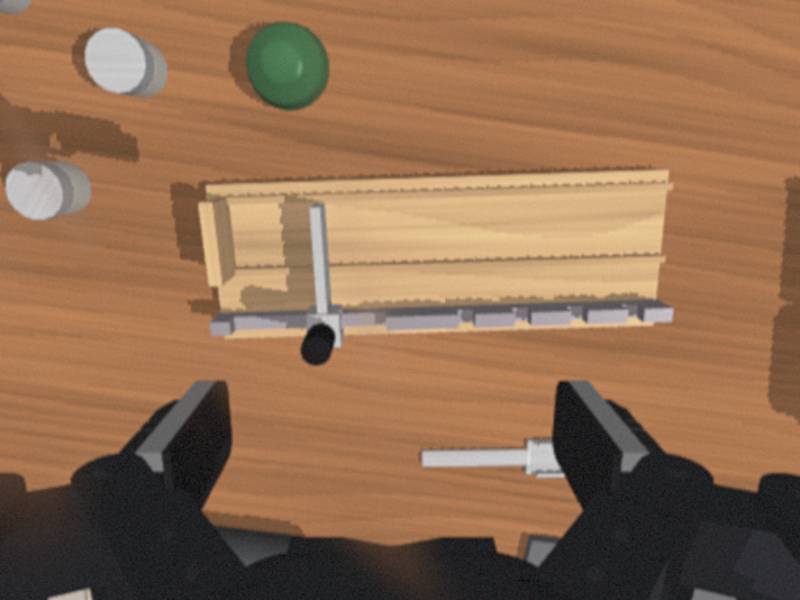

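View pics/w1.png

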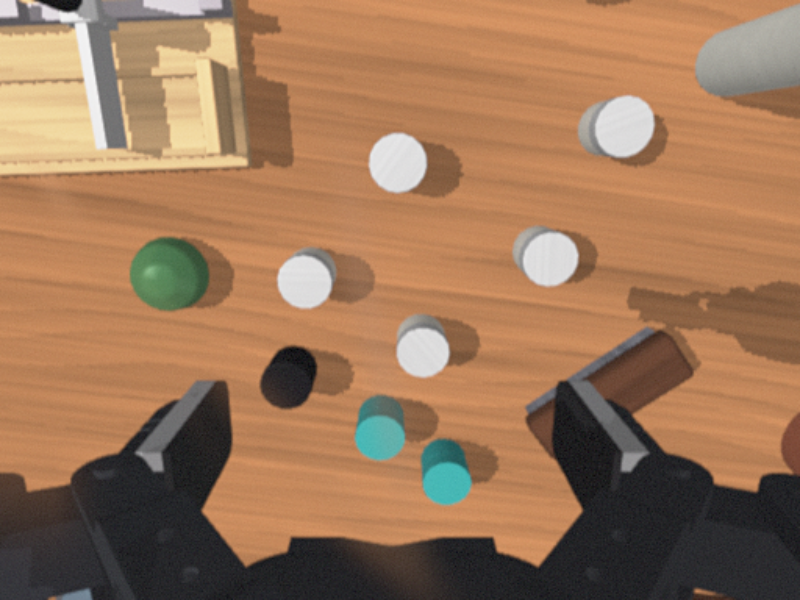

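The wrist views agree with the top picture: five jar lids at (398,162), (305,280), (422,350), (550,258) and (624,127), all white with a metal lid. The black and turquoise look-alikes are clearly separate. In w0 the notch gaps lie at about (635,314), (579,316), (522,318) and (467,320), and the knob is at (316,344). I'll fit the rack pose and the lids now.

```bash
cat > fit.py <<'E'
from h import *
from scipy.optimize import least_squares
K=np.array(camera_params('wrist')['K'])
def rayT(T,px,z):
    R=T[:3,:3];c=-R.T@T[:3,3];d=R.T@np.linalg.solve(K,[px[0],px[1],1.]);return (c+(z-c[2])/d[2]*d)[:2]
T0=np.load('w0.npy');T1=np.load('w1.npy');s=.64
obs=[((75,169),(635,315),.044),((75,121),(579,317),.044),((75,73),(522,319),.044),((75,25),(467,321),.044),
 ((-28,-175),(215,203),.06),((28,-175),(222,284),.06)]
P=np.array([o[0] for o in obs])/1e3;W=np.array([rayT(T0,np.array(o[1])*s,o[2]) for o in obs])
f=lambda v:((P@np.array([[np.cos(v[2]),np.sin(v[2])],[-np.sin(v[2]),np.cos(v[2])]])+v[:2])-W).ravel()
r=least_squares(f,[.52,.12,.14]);print(r.x.round(4),(r.fun.reshape(-1,2)*1e3).round(1).tolist())
for e in [((207,187),(668,172)),((215,335),(655,322))]:
    a,b=[rayT(T0,np.array(q)*s,.01) for q in e];print('edge yaw',np.arctan2(-(b-a)[0],(b-a)[1]),np.linalg.norm(b-a))
v=r.x;kg=rayT(T0,np.array([202,220]),.09);kg2=rayT(T0,np.array([317,344])*s,.095)
for k in(kg,kg2):
    d=k-v[:2];print('knob',k,'rack',np.cos(v[2])*d[0]+np.sin(v[2])*d[1],-np.sin(v[2])*d[0]+np.cos(v[2])*d[1])
for l in [(398,162),(305,280),(422,350),(550,258),(624,127)]: print('jar',rayT(T1,np.array(l)*s,.046).round(3))
print('tri',T0[:3,:3].T@-T0[:3,3])
E
python3 fit.py
```

```text
[0.5145 0.1278 0.1747] [[0.4, 1.2], [0.2, 0.6], [-0.2, 1.0], [-0.3, -0.2], [4.3, -1.5], [-4.5, -1.1]]
edge yaw 0.17570518984683184 0.39483677724392746
edge yaw 0.1748445528545783 0.40583953715948246
knob [0.6055134  0.04437233] rack 0.07508666000497083 -0.09793425692800196
knob [0.603627   0.04590103] rack 0.07349465845148248 -0.09610096548155428
jar [ 0.526 -0.197]
jar [ 0.421 -0.134]
jar [ 0.374 -0.241]
jar [ 0.468 -0.332]
jar [ 0.577 -0.366]
tri [0.45330609 0.08124081 0.48273623]
```

```bash
cat >> h.py <<'E'
RX,RY,TH=.5145,.1275,.175
def W(x,y,z): return [RX+np.cos(TH)*x-np.sin(TH)*y, RY+np.sin(TH)*x+np.cos(TH)*y, z]
def slide(y0,y1,zg=.094,lift=.018,grip=30):
    p=W(.075,y0,.17);o=ori(p,TH);move_gripper(.06);move_ptp(p,o)
    movel(W(.075,y0,zg),o,.1);move_gripper(.0,grip);print('gap',read_finger_gap(),read_ft_force().round(1) if hasattr(read_ft_force(),'round') else read_ft_force())
    movel(W(.075,y0,zg+lift),o,.05);print('lifted',np.round(read_ft_force(),1),read_finger_gap())
    movel(W(.075,y1,zg+lift),o,.08);print('slid',np.round(read_ft_force(),1))
    return o
E
python3 - <<'E'
from h import *
o=slide(-.098,.169)
movel(W(.075,.169,.094),o,.04);print('down',np.round(read_ft_force(),1),read_finger_gap(),read_eef_pos()-np.array(W(.075,.169,.094)))
im=read_camera('wrist');save('k1.png',im)
print(read_time_s())
E
```

```text
gap 0.022761045562409956 [-0.3  0.3  3.3]
lifted [ 3.2 -0.2 -2.2] 0.02291299200738232
slid [ 5.6  0.6 -2.9]
down [ 2.6 -0.4  4.7] 0.02336956011018274 [4.77633600e-04 2.29623463e-05 7.34787675e-04]
13.95
```

View pics/k1.png

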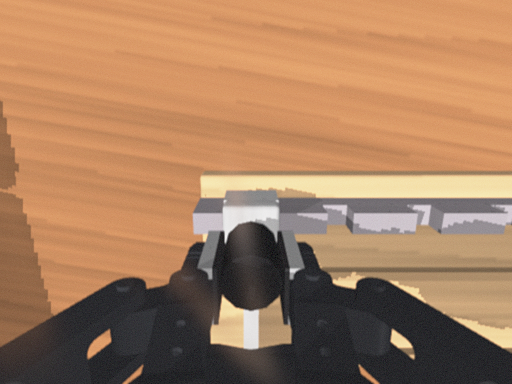

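```bash
cat >> h.py <<'E'
def rk(w): d=np.array(w[:2])-[RX,RY];return np.array([np.cos(TH)*d[0]+np.sin(TH)*d[1],-np.sin(TH)*d[0]+np.cos(TH)*d[1]])
def knobcheck():
    move_gripper(.06);p=list(read_eef_pos());movel([p[0],p[1],.19],None,.15)
    read_camera('wrist')
    for d in tip_of('wrist','knob_grip')[:2]:
        print(d['confidence'],d['at'],[ (z,rk(ray('wrist',d['at'],z)).round(4).tolist()) for z in(.09,.103)])
E
python3 - <<'E'
from h import *
knobcheck();save('k2.png',read_camera('wrist'))
p=[.47,-.2,.36];move_ptp(p,ori(p,TH))
im=read_camera('wrist');save('w2.png',im);np.save('w2.npy',camera_params('wrist')['camera_from_world'])
g=im.astype(int);m=((g.min(2)>150)&(g.max(2)-g.min(2)<25)).astype(np.uint8)
m=cv2.morphologyEx(m,cv2.MORPH_OPEN,np.ones((3,3)))
n,l,st,c=cv2.connectedComponentsWithStats(m)
for i in range(1,n):
    if st[i,4]>150: print(st[i],c[i].round(1),ray('wrist',c[i],.046)[:2].round(3))
print(read_time_s())
E
```

```text
0.91 [249.7, 193.6] [(0.09, [0.0758, 0.169]), (0.103, [0.0796, 0.169])]
[ 31   0 117   5 543] [86.2  1.9] [0.603 0.015]
[ 449   16   63   41 1686] [483.5  38.6] [ 0.647 -0.443]
[ 373   68   49   39 1339] [399.1  86.5] [ 0.578 -0.362]
[ 239   86   37   38 1090] [257.1 104.4] [ 0.526 -0.197]
[ 329  150   41   37 1117] [349.4 168.1] [ 0.469 -0.329]
[178 162  34  33 919] [194.4 178.1] [ 0.42  -0.134]
[252 205  34  37 891] [267.5 224.7] [ 0.374 -0.24 ]
17.3417
```

View pics/k2.png

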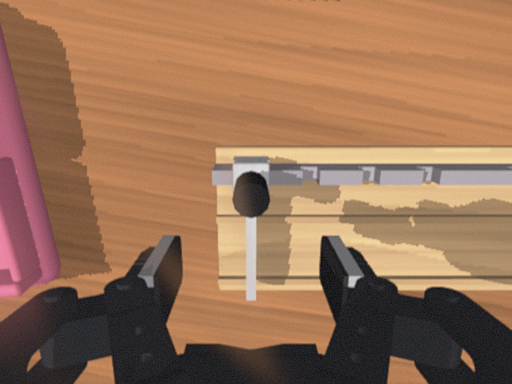

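The knob sits in the last notch: it is at rack y 0.169, and its x fits the down height. Next, the jars.

```bash
cat >> h.py <<'E'
def lid(near):
    im=read_camera('wrist');g=im.astype(int)
    m=((g.min(2)>175)&(g.max(2)-g.min(2)<25)).astype(np.uint8)
    m=cv2.morphologyEx(m,cv2.MORPH_OPEN,np.ones((5,5)))
    n,l,st,c=cv2.connectedComponentsWithStats(m);best=None
    for i in range(1,n):
        if st[i,4]<300: continue
        cn,_=cv2.findContours((l==i).astype(np.uint8),cv2.RETR_EXTERNAL,cv2.CHAIN_APPROX_NONE)
        (u,v),r=cv2.minEnclosingCircle(max(cn,key=len))
        w=ray('wrist',(u,v),.046);D=2*np.linalg.norm(ray('wrist',(u+r,v),.046)-w)
        if best is None or np.linalg.norm(w[:2]-near)<np.linalg.norm(best[0]-near): best=(w[:2],D,im)
    return best
def pick_place(near,k,name):
    near=np.array(near);A=TH+np.pi/2
    p=[*near,.2];move_gripper(.072);move_ptp(p,ori(p,A))
    b=lid(near);save(name,b[2]);w=b[0];print('lid',w.round(3),'D',round(b[1],4),'shift',np.linalg.norm(w-near).round(3))
    if b[1]>.056 or b[1]<.038 or np.linalg.norm(w-near)>.08: print('ABORT');return False
    p=[*w,.12];o=ori(p,A);move_ptp(p,o);movel([*w,.03],o,.12);move_gripper(0.,35)
    gap=read_finger_gap();print('gap',round(gap,4),np.round(read_ft_force(),1))
    if abs(gap-.046)>.004: print('ABORT gap');return False
    movel([*w,.15],o,.2);y=-.175+.027+.051*k
    p=W(0,y,.15);o=ori(p,A);move_ptp(p,o);movel(W(0,y,.048),o,.12);movel(W(0,y,.0455),o,.03)
    print('placed F',np.round(read_ft_force(),1),read_finger_gap())
    move_gripper(.06);movel(W(0,y,.15),o,.2);print('t',read_time_s());return True
E
python3 - <<'E'
from h import *
pick_place((.526,-.197),0,'j0.png')
p=W(.0,-.15,.22);move_ptp(p,ori(p,TH+np.pi/2));save('j0b.png',np.hstack([cv2.imread('pics/j0.png')[:,:,::-1],read_camera('wrist')])[:, :][::1])
im=cv2.imread('pics/j0b.png');cv2.imwrite('pics/j0c.png',cv2.resize(im,(800,300)))
E
```

```text
lid [ 0.526 -0.196] D 0.0445 shift 0.001
gap 0.0452 [0.2 0.2 5.2]
placed F [ 0.4 -0.  -0.7] 0.04509524235959583
t 24.6167
```

View pics/j0c.png

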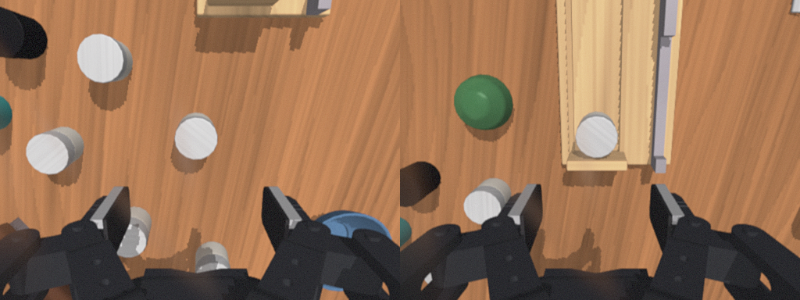

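The left view shows the jar before the grasp. The right view shows it standing between the rails at the end stop, at (597,135). Now the rest.

```bash
python3 - <<'E'
from h import *
for k,n in enumerate([(.421,-.134),(.374,-.241),(.468,-.33),(.577,-.364)],1):
    if not pick_place(n,k,f'j{k}.png'): break
p=W(.0,-.05,.3);move_ptp(p,ori(p,TH+np.pi/2));a=read_camera('wrist')
p=[.45,-.25,.36];move_ptp(p,ori(p,TH));b=read_camera('wrist')
save('r.png',cv2.resize(np.hstack([a,b]),(800,300)));print(read_time_s())
E
```

```text
lid [ 0.42  -0.132] D 0.0446 shift 0.002
gap 0.0452 [-1.1  0.6  6.5]
placed F [ 0.6  0.5 -0.9] 0.045263024375188345
t 31.5333
lid [ 0.371 -0.24 ] D 0.0446 shift 0.003
gap 0.0449 [-0.9  1.   5.8]
placed F [ 0.5  0.9 -0.4] 0.04480460891500755
t 39.1333
lid [ 0.467 -0.331] D 0.0447 shift 0.001
gap 0.0451 [-1.4 -0.2  5.3]
placed F [ 0.1  0.8 -0.6] 0.04507401264739175
t 47.35
lid [ 0.578 -0.365] D 0.0445 shift 0.001
gap 0.0452 [-0.8  0.5  3.8]
placed F [ 1.2 -1.   1.4] 0.04490191065995575
t 56.1333
58.2833
```

View pics/r.png

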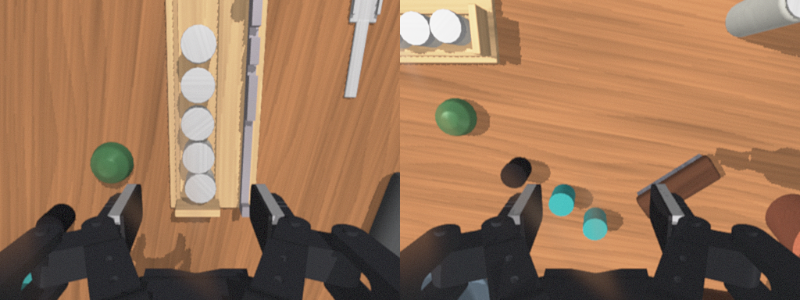

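All five jars stand in one row, with lids at (198,43) to (200,188) in the left view, and no white jar is left on the bench. The look-alikes are untouched. Now I'll slide the fence to the 5-jar notch (0.244, knob y 0.073).

```bash
python3 - <<'E'
from h import *
o=slide(.169,.073)
movel(W(.075,.073,.094),o,.04);print('down',np.round(read_ft_force(),1),read_finger_gap(),read_eef_pos()-np.array(W(.075,.073,.094)))
knobcheck()
p=W(-.03,.0,.38);move_ptp(p,ori(p,TH));a=read_camera('wrist');b=read_camera('top')
save('f.png',cv2.resize(np.hstack([a,b]),(800,300)));print(read_time_s())
E
```

```text
gap 0.022765885516598038 [-0.1 -0.6  2.8]
lifted [ 2.3  1.5 -1.9] 0.023103077716152488
slid [ 4.7  2.2 -2.5]
down [2.  0.3 5.7] 0.022967337388294283 [ 0.00051883 -0.00029152  0.00082841]
0.68 [247.0, 205.3] [(0.09, [0.0766, 0.0699]), (0.103, [0.0725, 0.0701])]
66.7667
```

View pics/f.png

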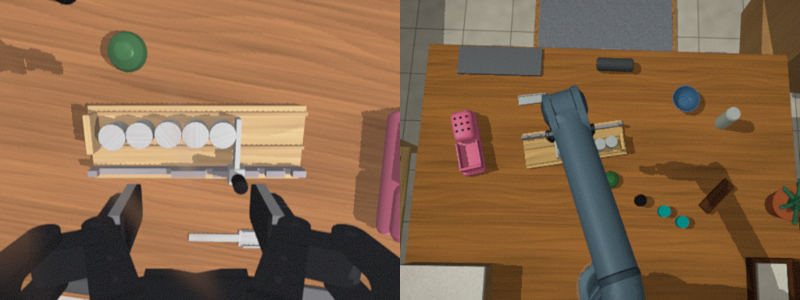

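The row is closed up with the fence against jar 5, and the knob is near the 5-jar notch. Whether the pin is fully down is not certain from this view, so I'll probe the knob's top with the closed fingertips. It should touch at TCP 0.125 if the pin is down and 0.138 if it sits on a tooth.

```bash
python3 - <<'E'
from h import *
move_gripper(0.,30);p=W(.075,.072,.17);o=ori(p,TH);move_ptp(p,o)
read_camera('wrist')
movel(W(.075,.072,.148),o,.05);pause(.3);f0=read_ft_force()[2]
for z in np.arange(.145,.1205,-.0015):
    movel(W(.075,.072,float(z)),o,.03);pause(.1);f=read_ft_force()[2]-f0;print(round(z,4),round(f,1),end='; ')
    if f>3.5: break
movel(W(.075,.072,.22),o,.15)
p=W(.0,.06,.25);move_gripper(.08);move_ptp(p,ori(p,TH+np.pi/2));a=read_camera('wrist')
save('g.png',a);print()
for d in tip_of('wrist','knob_grip')[:2]: print(d['confidence'],[rk(ray('wrist',d['at'],z)).round(4).tolist() for z in(.09,.103)])
print(read_time_s())
E
```

```text
0.145 0.5; 0.1435 0.2; 0.142 -0.1; 0.1405 0.6; 0.139 0.9; 0.1375 0.0; 0.136 -0.1; 0.1345 -0.3; 0.133 0.5; 0.1315 0.5; 0.13 1.0; 0.1285 -0.2; 0.127 -0.2; 0.1255 -0.3; 0.124 6.0; 
0.72 [[0.0752, 0.0719], [0.0717, 0.0744]]
78.5583
```

View pics/g.png

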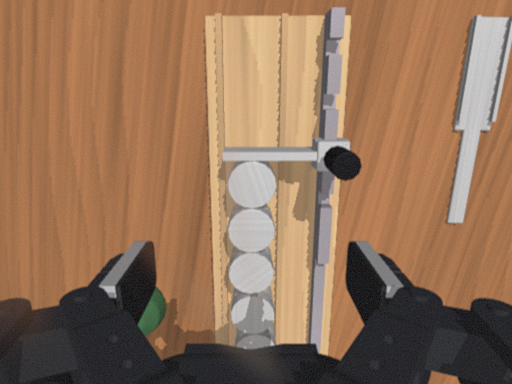

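The probe touched at 0.1245, so the pin is fully down. The fence stands at about 0.243, with two free notches beyond it, and the jars stand in the row. Handing in.

```bash
python3 -c "
from h import *
p=list(read_eef_pos());movel([p[0],p[1],.35]);pause(.3);print(sign_off())"
```

```text
the job is handed in; nothing more can be done
None
```

I handed the job in: five jars stand upright in one row from the end stop, with the fence up against them at about 0.243 m and the knob down in the 5-jar notch; the hand-in call returned no verdict.

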